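# Open the safety-capped medicine bottle in its stand

### The job

In the clinic's one-handed opening stand the square medicine bottle can still spin: lower the holed keeper plate over the stand's two pins, round the bottle, until it rests flush, and let go of it. Then press the bottle's safety cap down, twist it about a quarter turn anticlockwise (seen from above) while pressed, and lift it off. Finish while still holding the cap level in the gripper, straight above the open bottle and about 10 cm clear of it, with the plate still in place and the other things on the table left alone.

Things in the scene. Friction and masses are not known exactly. Their poses are not given: they have to be found in the camera images.
- stand: White opening stand fixed to the table, foot 90 x 136 x 15 mm (x, y, z). Origin: centre of its underside, on the bottle's axis, z up. Two pillars 50 x 24 mm at y = +54 and -54 mm, their tops 50 mm above the table. On each, at x = 0, an upright steel pin, 9 mm in diameter, 27 mm long, its last 7 mm tapered to 4 mm.
- seat (a point): Point on the stand's axis level with the pillar tops, 50 mm above the table: where the plate's origin lies when it is flush, with the plate's y along the stand's y, either way round. Axes as the stand's.
- plate: Black plastic keeper plate, about 0.12 kg, 6 mm thick, 84 mm wide in x, from y = -70 to +107 mm; starts flat on the table. Origin: on its underside, at the centre of a 56 x 56 mm square window that passes over the cap and fits round the bottle. Two 13 mm round through holes at x = 0, y = +54 and -54 mm go over the pins.
- plate_grip (a point): Point on the upright block by which the plate is gripped, at x = 0, y = +88, z = +32 mm from the plate's origin. The block is 12 mm (plate x) by 28 mm (plate y) and rises to 48 mm above the plate's underside. Axes as the plate's.
- bottle: Square amber medicine bottle in the stand, held by its foot: it cannot lift or tip but spins easily (0.012 N m) until the plate's window stops it (within 10 degrees). Body 50 x 50 mm, 60 mm high, then a round shoulder and neck. Origin: centre of its underside, on the stand's axis, 15 mm above the table. Its sides start within 3 degrees of parallel to the stand's.
- bottle_rim (a point): Centre of the bottle's neck rim, inside the cap, 95 mm above the bottle's origin, 110 mm above the table. A 18 mm spring liner stands 8 mm out of it and carries the cap.
- cap: White ribbed round safety cap, 46 mm across, 24 mm high, 25 g. Origin: centre of its lower rim, z up. Locked: 97 mm above the table, its x along the bottle's. Not pressed it does not turn. Pressed 3.5 mm or more (5.5 is good, 7.5 is the end; spring 6 N at first, 11 N at 6 mm) it turns, only anticlockwise from above; at 50 to 130 degrees relative to the bottle it lifts off.
- vial: Small amber vial with a white lid, 26 mm across, 50 mm high. It stands loose on the table and is not part of the job. Origin: centre of its underside.
- tablet_jar: White tablet jar, 50 mm across, 85 mm high. It stands loose on the table and is not part of the job. Origin: centre of its underside.
- amber_bottle: Round amber bottle with a white cap, 52 mm across, 120 mm high. It stands loose on the table and is not part of the job. Origin: centre of its underside.
- calculator: Black desk calculator, 150 x 85 x 16 mm. It stands loose on the table and is not part of the job. Origin: centre of its underside.
- stapler: Black stapler, 140 x 36 x 52 mm. It stands loose on the table and is not part of the job. Origin: centre of its underside.
- mug: White mug, 80 mm across, 90 mm high. It stands loose on the table and is not part of the job. Origin: centre of its underside.
Things that resemble listed ones, but are neither listed nor needed, are in the scene too. What is shaped like the plate but brown or turquoise is not meant.

How it is judged (in metres and radians):
On the way, in this order (a step that is already met when the one before it is completed fails the run):
1. the keeper plate lies flush on the stand over both pins, let go, the cap still locked on (horizontal distance between plate and stand below 0.004 m and z of plate in the frame of stand below 0.0525 m and angle between plate's own z axis and vertical below 0.04 rad and angle between the x axis of plate and the x axis of stand, either way round below 0.06 rad and contact force between the fingers and plate below 0.1 N and distance between cap and bottle below 0.086 m), for 0.2 s.
2. the cap is pressed down at least 3 mm (horizontal distance between plate and stand below 0.004 m and z of plate in the frame of stand below 0.0525 m and angle between plate's own z axis and vertical below 0.04 rad and angle between the x axis of plate and the x axis of stand, either way round below 0.06 rad and z of cap in the frame of bottle between 0.07 and 0.079 m), for 0.05 s.
3. the cap is turned free, at least 45 degrees relative to the bottle, while still on it (horizontal distance between plate and stand below 0.004 m and z of plate in the frame of stand below 0.0525 m and angle between plate's own z axis and vertical below 0.04 rad and angle between the x axis of plate and the x axis of stand, either way round below 0.06 rad and angle between the x axis of cap and the x axis of bottle, either way round above 0.785 rad and z of cap in the frame of bottle below 0.092 m and horizontal distance between cap and bottle below 0.008 m), for 0.05 s.
At the end, for the whole second after the job is handed in: The gripper holds the cap at rest, level within 17 degrees, its rim 50 to 180 mm above the bottle's rim, within 40 mm of the bottle's axis, touching nothing else; the plate lies flush on the stand (centre within 4 mm, at most 2.5 mm above its seat, level), not touched by the robot (horizontal distance between plate and stand below 0.004 m and z of plate in the frame of stand below 0.0525 m and angle between plate's own z axis and vertical below 0.04 rad and angle between the x axis of plate and the x axis of stand, either way round below 0.06 rad and z of cap in the frame of bottle between 0.145 and 0.275 m and horizontal distance between cap and bottle below 0.04 m and angle between cap's own z axis and vertical below 0.3 rad and contact force between the fingers and cap above 1 N and contact force between cap and bottle below 0.05 N and contact force between cap and plate below 0.05 N and contact force between cap and stand below 0.05 N and linear speed of cap below 0.03 m/s and contact force between the arm and plate below 0.2 N); the arm keeps its last pose, push and grip.
It fails at once if a bystander is displaced by more than 30 mm (distance of any of vial, tablet_jar, amber_bottle, calculator, stapler, mug from where it was at the start of the episode above 0.03 m).
It fails at once if a bystander is knocked over (angle between any of vial, tablet_jar, amber_bottle, calculator, stapler, mug's own z axis and vertical above 0.6 rad).
It also fails if it takes over 58 s, if anything falls off the work surface, if the arm or the gripper's body presses on something with over 40 N, if the wrist force passes 120 N, or if a joint passes its speed limit or range.

### The arm

A 6-joint arm with a two-finger parallel gripper is mounted at the origin on the work surface. World frame = base frame: x ahead of the robot, y to its left, z up, the work surface at z = 0. Lengths are in mm, angles in rad, forces in N, time in s.
With the tool pointing down it reaches from about 325 to 900 mm from the base axis. Payload 6.1 kg.
Tool frame: the origin (TCP) lies at the very end of the fingers, on their centre line; the grasp point (between the pads) lies bot.pinch_z behind it (bot.pinch_z is the distance from the TCP to the grasp point, in mm); z points along the fingers, x is the direction in which the jaws open and shut, and the axes are right-handed (so a half turn about z gives the same grasp; the last joint's range is limited). The gripper opens to 87 mm and grips with 3 to 60 N. Pads are 19 mm wide; open, the fingers measure 117 mm over their backs; the gripper's body (75 mm by 190 mm) begins 51 mm behind the grasp point.
Start: joints at [-1.31, 0.22, 1.526, -0, 1.395, -0.126], TCP at [235.759, -578.821, 222.538] pointing down, gripper open.
Joint ranges: [-2.98, 2.98], [-0.91, 2.08], [0.09, 2.57], [-1.24, 4.39], [0.2, 2.65], [-2.68, 2.68]. Speed limits (rad/s): [2.57, 2.57, 3.01, 3.14, 3.14, 3.14].

### API

Orientations are given as a 3x3 rotation matrix whose columns are the frame's x, y, z axes.
In Python, from plant import bot, optics gives the robot as it stands.
- The arm moves only by the shell command python3 -m handwheel 'ROWS' [OPENING] [FORCE]. ROWS is JSON, a list of rows, each an object with "dp": the shift along the world's x, y, z in mm, a list of three; "dr": the turn, a rotation vector about the world's x, y, z in rad, a list of three. A call has 1 to 10 rows; each row is the pose to reach, as a shift and turn from the pose commanded when the call began; what a row does not reach only later rows make up. A row lasts 1/8 s, in which the tool goes at most 62.5 mm and 10.7 degrees, less where a joint would pass 70% of its speed; a pose out of reach is approached as far as the arm can. A call with a gripper value outside its range is refused whole. OPENING is the gripper command: -1 is shut, 1 is fully open, values between are in proportion, set as the call begins (- or left out, the last holds). The fingers move at their own pace and stop on an object; FORCE is the grip in N (left out, the last holds). Time passes only in rows, so rows that repeat a pose let the fingers close. It gives the time, the measured TCP pose, the force and the opening at its end, in the units of the state.
- bot.state(): the state, without advancing time (a new reading comes with each control period).
- optics.read_camera(name): name is "scene" or "top"; returns the picture (400x640x3 uint8, red, green, blue); there is no depth.
- optics.camera_info(name): a dict with "K" (3x3 intrinsics, pixels), "origin" and "attitude" of the camera in the world. Camera axes: x right, y up, looking along -z (the intrinsics and any distortion apply to the point x, -y, -z); pixel columns grow to the right and rows downward; lengths in mm; the calibration is good to about 2 mm. A picture is of the moment at which its call begins. camera_info takes no time and is no camera call.
- bot.finish_job(): hands the job in, once; it reports no verdict.
The state is a dict: "t": time; "joint_pos": joint angles; "dq": joint speeds; "joint_efforts": joint torques, N m; "ee_pos": TCP position; "eef_rot": TCP orientation; "contact_force": force on the tool from outside, world axes, zero at the start; "ft_torque": the same for the moment, N m; "gripper_width": opening from 0.0 (shut) to 1.0 (fully open).
Only numpy, scipy, OpenCV 4.12 (cv2) and the standard library are available. Lean on these libraries where they do the work, as an engineer would, in place of code of your own. Each camera call takes 0.05 s, during which the arm holds its last target. There are 200 camera calls.

## Working session

There is one attempt and no reset: what is moved stays moved. The work goes in short steps, Python scripts to look and compute and a shell command to move; the robot and the scene stay as the last step left them, time stands still between calls to the robot, and variables do not carry over. Pictures are saved under pics/ and viewed, about 8 in all and at most 12, crops included, and the job is handed in when it is done.

```bash
mkdir -p pics; ls; python3 - <<'E'
from plant import bot, optics
import cv2,numpy as np
for n in("top","scene"):
    im=optics.read_camera(n); cv2.imwrite(f"pics/{n}0.png",im[:,:,::-1])
    print({k:np.round(v,3).tolist() if not isinstance(v,str) else v for k,v in optics.camera_info(n).items()})
print(bot.pinch_z, bot.state())
E
```

```text
pics
{'K': [[363.531, 0.0, 321.641], [0.0, 363.531, 196.254], [0.0, 0.0, 1.0]], 'origin': [467.184, -1.794, 1143.01], 'attitude': [[0.022, 0.998, -0.065], [-1.0, 0.021, -0.009], [-0.007, 0.066, 0.998]]}
{'K': [[455.481, 0.0, 323.435], [0.0, 455.481, 193.49], [0.0, 0.0, 1.0]], 'origin': [1227.795, -1040.668, 1011.654], 'attitude': [[0.831, -0.326, 0.452], [0.557, 0.504, -0.66], [-0.013, 0.8, 0.6]]}
18.700000000000003 {'t': 0.1, 'joint_pos': array([-1.31011084e+00,  2.21153788e-01,  1.52748756e+00,  9.57989918e-07,
        1.39469454e+00, -1.26114193e-01]), 'dq': array([ 0.00025633, -0.00182409, -0.0029549 , -0.00106106, -0.00083032,
        0.00047016]), 'joint_efforts': array([ 1.01612415e-03, -4.95937836e+01, -3.88522768e+01,  7.02435826e-02,
        5.14403160e-02, -4.28417059e-05]), 'ee_pos': array([ 235.61143903, -578.29183513,  221.54744177]), 'eef_rot': array([[ 3.77225923e-01, -9.26121160e-01, -4.48395721e-04],
       [-9.26119654e-01, -3.77226125e-01,  1.68458228e-03],
       [-1.72927387e-03, -2.20200015e-04, -9.99998481e-01]]), 'contact_force': array([ 0.00647007, -0.38577537,  0.4193631 ]), 'ft_torque': array([ 0.0136    , -0.03630194,  0.00267499]), 'gripper_width': 1.0008705748035227}
```

View pics/top0.png

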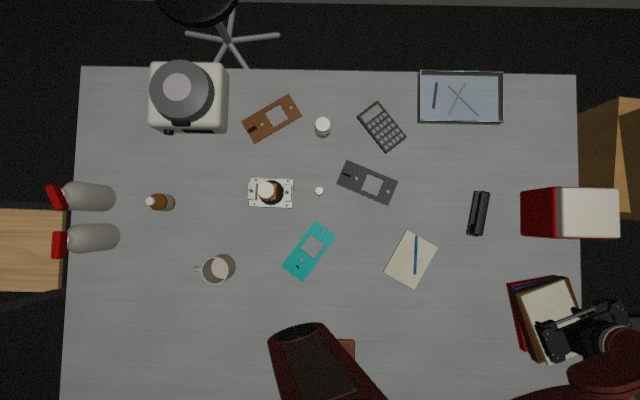

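View pics/scene0.png

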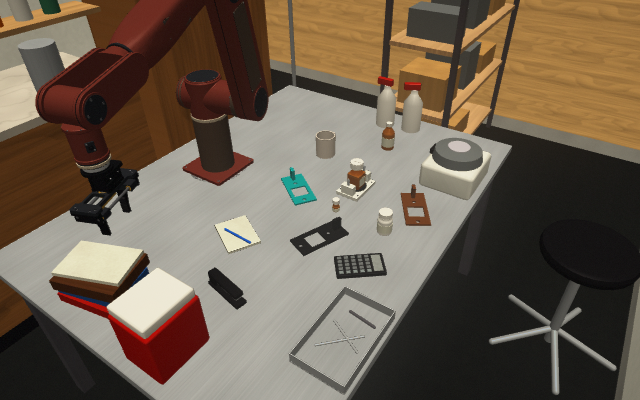

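Plate candidates in the top view are black (367,182), brown (272,119) and turquoise (309,251). I choose the black one and check it, with the stand at (270,192), in a close crop.

```bash
python3 - <<'E'
import cv2
im=cv2.imread("pics/top0.png")[152:214,240:402]
im=cv2.convertScaleAbs(im,alpha=1.6,beta=10)
cv2.imwrite("pics/crop0.png",cv2.resize(im,(810,310),interpolation=cv2.INTER_CUBIC))
im=cv2.imread("pics/scene0.png")[150:256,285:395]
cv2.imwrite("pics/crop1.png",cv2.resize(im,None,fx=5.5,fy=5.5,interpolation=cv2.INTER_CUBIC))
E
```

```text
(no output)
```

View pics/crop0.png

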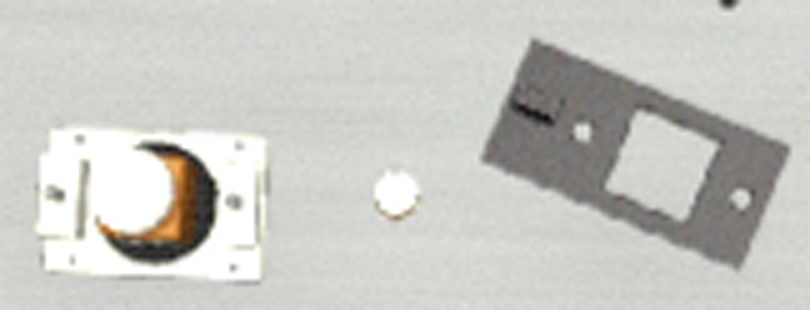

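View pics/crop1.png

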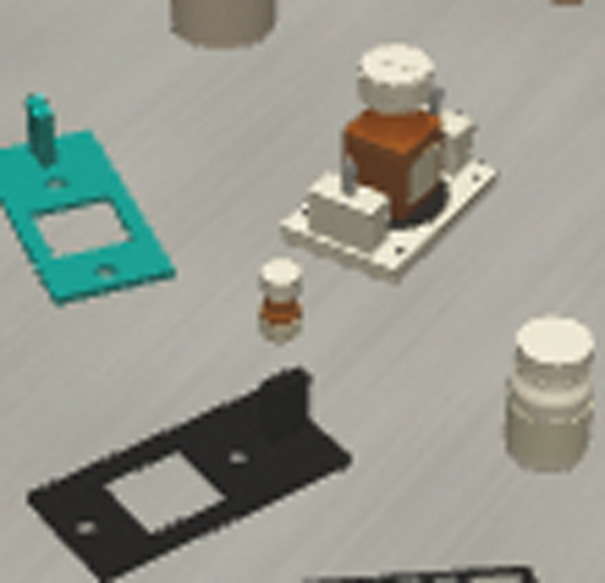

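```bash
cat >h.py <<'E'
import numpy as np
from plant import optics
from scipy.optimize import least_squares
C={n:optics.camera_info(n) for n in("top","scene")}
def proj(n,P):
    c=C[n]; q=(np.atleast_2d(P)-c["origin"])@np.array(c["attitude"]); q=q*[1,-1,-1]
    p=q@np.array(c["K"]).T; return p[:,:2]/p[:,2:]
def world(x,y,a,z,L): 
    L=np.atleast_2d(np.array(L,float)); c,s=np.cos(a),np.sin(a)
    return np.c_[x+c*L[:,0]-s*L[:,1], y+s*L[:,0]+c*L[:,1], z+L[:,2]]
def fit(obs,z,x0=(500,0,0),fz=False):
    # obs: list (cam, local xyz, pixel)
    def r(p):
        zz=p[3] if fz else z
        return np.concatenate([(proj(n,world(*p[:3],zz,[l]))-px).ravel() for n,l,px in obs])
    x0=list(x0)+([z] if fz else [])
    s=least_squares(r,x0,loss="soft_l1"); return s.x, r(s.x).reshape(-1,2).round(1).tolist()
def crop(u,v,o,k): return np.array([o[0]+(u+.5)/k-.5,o[1]+(v+.5)/k-.5])
E
python3 - <<'E'
from h import *
T=lambda l,u,v:("top",l,crop(u,v,(240,152),5)); S=lambda l,u,v:("scene",l,crop(u,v,(285,150),5.5))
pt=[T((42,107,6),533,38),T((-42,107,6),482,160),T((-42,-70,6),741,270),T((42,-70,6),790,150),T((0,54,6),582,132),T((0,-54,6),741,198)]
ps=[S((0,54,6),238,457),S((0,-54,6),87,527),S((42,107,6),350,459),S((-42,-70,6),30,495),S((28,28,6),226,500),S((28,-28,6),152,533),S((-28,-28,6),105,487),S((-28,28,6),181,451)]
st=[T((45,68,15),50,128),T((-45,68,15),43,271),T((45,-68,15),267,137),T((-45,-68,15),262,281),T((0,54,77),56,194),T((0,-54,77),234,201)]
ss=[S((0,54,77),437,90),S((0,-54,77),348,157),S((45,68,15),497,175),S((45,-68,15),398,281),S((-45,-68,15),280,226)]
for nm,a,b in(("plate",pt,ps),("stand",st,ss)):
    for o in (a,b,a+b):
        p,r=fit(o,0); print(nm,p.round(3),r)
E
```

```text
plate [ 581.461 -149.714  -75.783] [[-0.2, -0.0], [-0.5, -0.0], [-0.2, 0.2], [0.3, -0.4], [0.3, -0.0], [0.3, 0.3]]
plate [ 5.83440e+02 -1.53515e+02 -3.85000e-01] [[0.4, -0.2], [0.1, 0.0], [0.6, 0.3], [-0.6, 0.5], [0.9, -0.2], [-0.1, 0.7], [-0.9, -0.7], [-0.4, -0.7]]
plate [ 5.82004e+02 -1.51047e+02 -3.84000e-01] [[0.2, -0.2], [-0.1, -0.2], [0.3, 0.0], [0.7, -0.6], [0.7, -0.2], [0.7, 0.1], [0.5, -0.8], [0.2, -0.6], [0.6, -0.3], [-0.5, -0.1], [1.0, -0.8], [-0.0, 0.1], [-0.8, -1.3], [-0.4, -1.3]]
stand [ 5.49466e+02  1.65945e+02 -1.90000e-02] [[0.4, 0.1], [0.2, 0.3], [0.4, 0.0], [0.1, 0.0], [-1.2, -0.2], [-0.2, -0.2]]
stand [552.986 159.299 113.073] [[-0.1, -0.4], [0.3, 1.3], [0.5, -0.1], [-0.6, -1.2], [-0.0, 0.4]]
stand [549.749 165.093  50.246] [[0.7, -0.0], [0.5, 0.2], [0.7, -0.0], [0.4, -0.0], [-0.9, -0.3], [0.1, -0.2], [-0.2, -1.4], [0.4, 0.2], [0.4, -1.1], [-0.5, -2.3], [0.1, -0.6]]
```

The crops confirm the black plate, with its block at the upper-left end, window and two holes. They also show the locked white cap on the amber bottle, with the stand's y close to world y. Next I go above the block.

```bash
python3 -m handwheel '[{"dp":[50,60,0],"dr":[0,0,0.1]},{"dp":[100,130,0],"dr":[0,0,0.25]},{"dp":[150,200,0],"dr":[0,0,0.4]},{"dp":[190,255,0],"dr":[0,0,0.6]},{"dp":[230,310,-20],"dr":[0,0,0.8]},{"dp":[270,360,-40],"dr":[0,0,0.8]},{"dp":[305,410,-60],"dr":[0,0,0.8]},{"dp":[340,460,-80],"dr":[0,0,0.8]},{"dp":[379,510,-100],"dr":[0,0,0.8]},{"dp":[379,510,-100],"dr":[0,0,0.8]}]' 0.2 40
python3 -m handwheel '[{"dp":[0,0,0],"dr":[0,0,0]},{"dp":[0,0,0],"dr":[0,0,0]},{"dp":[0,0,0],"dr":[0,0,0]},{"dp":[0,0,0],"dr":[0,0,0]}]'
python3 - <<'E'
from plant import optics
import cv2
a=optics.read_camera("top")[130:214,300:402,::-1]
b=optics.read_camera("scene")[130:266,240:400,::-1]
a=cv2.resize(a,(400,330),interpolation=3);b=cv2.resize(b,(388,330),interpolation=3)
cv2.imwrite("pics/c2.png",cv2.convertScaleAbs(cv2.hconcat([a,b]),alpha=1.5))
E
```

```text
t: 1.35
ee_pos: [601.8, -85.3, 128.6]
eef_rot: [[0.927, -0.375, -0.0], [-0.375, -0.927, -0.0], [-0.0, 0.0, -1.0]]
contact_force: [-0.0, -0.3, 0.2]
gripper_width: 0.601
t: 1.85
ee_pos: [601.0, -88.5, 130.2]
eef_rot: [[0.926, -0.376, 0.001], [-0.376, -0.926, -0.0], [0.001, 0.0, -1.0]]
contact_force: [0.4, -1.0, 0.0]
gripper_width: 0.596
```

View pics/c2.png

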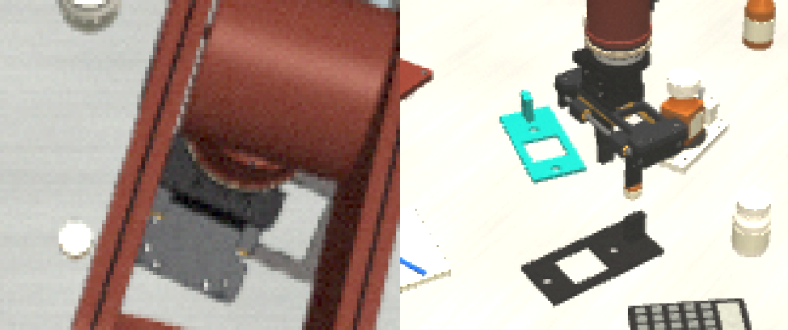

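The black block is clear below the gripper. The last call stopped short, so I complete the approach, descend and grip.

```bash
python3 -m handwheel '[{"dp":[14,19.5,-40],"dr":[0,0,0]},{"dp":[14,19.5,-60],"dr":[0,0,0]},{"dp":[14,19.5,-75],"dr":[0,0,0]},{"dp":[14,19.5,-95],"dr":[0,0,0]},{"dp":[14,19.5,-110],"dr":[0,0,0]},{"dp":[14,19.5,-115],"dr":[0,0,0]},{"dp":[14,19.5,-115],"dr":[0,0,0]},{"dp":[14,19.5,-115],"dr":[0,0,0]}]'
python3 -m handwheel '[{"dp":[0,0,0],"dr":[0,0,0]},{"dp":[0,0,0],"dr":[0,0,0]},{"dp":[0,0,0],"dr":[0,0,0]},{"dp":[0,0,0],"dr":[0,0,0]},{"dp":[0,0,0],"dr":[0,0,0]},{"dp":[0,0,0],"dr":[0,0,0]},{"dp":[0,0,0],"dr":[0,0,0]},{"dp":[0,0,0],"dr":[0,0,0]}]' -1 50
python3 - <<'E'
from plant import bot; s=bot.state(); print(s["ft_torque"],s["joint_pos"])
E
```

```text
t: 2.95
ee_pos: [615.8, -67.8, 15.3]
eef_rot: [[0.927, -0.375, 0.001], [-0.375, -0.927, -0.0], [0.001, -0.0, -1.0]]
contact_force: [-0.4, -0.1, -0.2]
gripper_width: 0.601
t: 3.95
ee_pos: [615.1, -67.6, 14.5]
eef_rot: [[0.927, -0.375, -0.0], [-0.375, -0.927, 0.0], [-0.0, -0.0, -1.0]]
contact_force: [-0.4, -0.4, 0.6]
gripper_width: 0.135
[ 0.05034557  0.04436618 -0.0269089 ] [-2.36805236e-01  4.31082670e-01  1.68277768e+00  2.19208121e-05
  1.02785593e+00  1.47171225e-01]
```

```bash
python3 -m handwheel '[{"dp":[0,0,15],"dr":[0,0,0]},{"dp":[0,0,45],"dr":[0,0,0]},{"dp":[0,0,85],"dr":[0,0,0]},{"dp":[0,10,125],"dr":[0,0,0.03]},{"dp":[-5,30,150],"dr":[0,0,0.08]},{"dp":[-15,65,150],"dr":[0,0,0.12]},{"dp":[-25,105,150],"dr":[0,0,0.17]},{"dp":[-35,150,150],"dr":[0,0,0.22]},{"dp":[-45,195,150],"dr":[0,0,0.27]},{"dp":[-50,235,150],"dr":[0,0,0.32]}]'
python3 -m handwheel '[{"dp":[-5,35,0],"dr":[0,0,0.03]},{"dp":[-10,60,0],"dr":[0,0,0.045]},{"dp":[-14,80,0],"dr":[0,0,0.045]},{"dp":[-14,87,0],"dr":[0,0,0.045]},{"dp":[-14,87,0],"dr":[0,0,0.045]},{"dp":[-14,87,0],"dr":[0,0,0.045]},{"dp":[-14,87,0],"dr":[0,0,0.045]},{"dp":[-14,87,0],"dr":[0,0,0.045]}]'
python3 - <<'E'
from plant import optics
import cv2
a=optics.read_camera("top")[140:240,220:320,::-1]
b=optics.read_camera("scene")[100:200,315:415,::-1]
cv2.imwrite("pics/t3.png",a);cv2.imwrite("pics/s3.png",b)
a=cv2.resize(a,(400,400),interpolation=3);b=cv2.resize(b,(400,400),interpolation=3)
cv2.imwrite("pics/c3.png",cv2.convertScaleAbs(cv2.hconcat([a,b]),alpha=1.5))
E
```

```text
t: 5.2
ee_pos: [564.7, 169.0, 165.7]
eef_rot: [[0.998, -0.062, 0.001], [-0.062, -0.998, 0.0], [0.001, -0.0, -1.0]]
contact_force: [0.4, 0.8, -0.6]
gripper_width: 0.136
t: 6.2
ee_pos: [551.3, 253.8, 164.5]
eef_rot: [[1.0, -0.02, -0.0], [-0.02, -1.0, -0.0], [-0.0, 0.0, -1.0]]
contact_force: [0.3, 0.1, -0.9]
gripper_width: 0.134
```

View pics/c3.png

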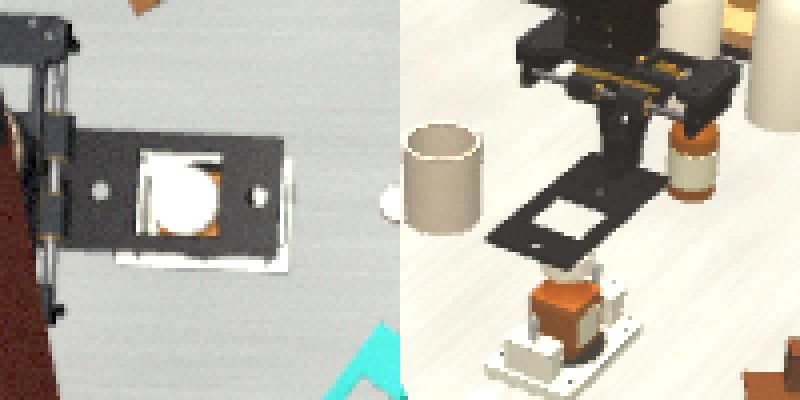

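Here the plate is held above the stand and looks level. In the top view its holes are at about (100,191) and (259,196) and the cap is in the window. I fit its pose from both views.

```bash
python3 - <<'E'
from h import *
T=lambda l,u,v:("top",l,crop(u,v,(220,140),4)); S=lambda l,u,v:("scene",l,crop(u-400,v,(315,100),4))
t=[T((42,-70,6),284,138),T((-42,-70,6),277,257),T((0,54,6),100,191),T((0,-54,6),259,196),T((28,28,6),138,150),T((28,-28,6),223,152),T((-28,28,6),136,236)]
s=[S((42,107,6),668,177),S((-42,-70,6),486,238),S((0,-54,6),538,246),S((0,54,6),600,190),S((28,28,6),607,210),S((28,-28,6),587,237),S((-28,-28,6),532,220),S((-28,28,6),553,198)]
x0=(550,165,-.02)
for o in(t,s,t+s): print(*fit(o,150,x0))
print(*fit(t+s,150,x0,True))
E
```

```text
[ 5.51155482e+02  1.63515755e+02 -1.29560043e-02] [[-0.1, -0.6], [0.4, 0.4], [-0.1, -0.1], [-0.3, 0.0], [0.4, 0.3], [-0.4, 0.5], [-0.0, -0.7]]
[5.52674243e+02 1.60505896e+02 2.07598557e-02] [[-0.2, -0.2], [0.4, 0.3], [0.2, -0.4], [-0.3, -0.2], [1.4, 0.2], [-1.3, 0.7], [-1.5, 0.5], [1.1, -1.1]]
[ 5.51192200e+02  1.63025300e+02 -1.92130723e-03] [[-0.0, -0.9], [0.8, 0.1], [0.1, 0.1], [-0.1, -0.2], [0.5, 0.4], [-0.3, 0.4], [0.3, -0.6], [0.2, -0.4], [0.2, -0.4], [-0.1, -0.9], [-0.0, -0.5], [1.4, -0.1], [-1.5, 0.3], [-1.5, -0.1], [1.4, -1.5]]
[ 5.51028862e+02  1.63718619e+02 -1.28534664e-03  1.47850659e+02] [[-0.2, -0.7], [0.6, 0.2], [0.0, 0.3], [-0.3, -0.1], [0.4, 0.6], [-0.5, 0.5], [0.2, -0.5], [0.2, 0.0], [0.3, 0.0], [-0.0, -0.5], [-0.0, -0.1], [1.5, 0.3], [-1.5, 0.7], [-1.5, 0.3], [1.4, -1.1]]
```

```bash
python3 -m handwheel '[{"dp":[-1,1.5,-10],"dr":[0,0,0]},{"dp":[-1,1.5,-25],"dr":[0,0,0]},{"dp":[-1,1.5,-40],"dr":[0,0,0]},{"dp":[-1,1.5,-52],"dr":[0,0,0]},{"dp":[-1,1.5,-60],"dr":[0,0,0]},{"dp":[-1,1.5,-67],"dr":[0,0,0]},{"dp":[-1,1.5,-67],"dr":[0,0,0]},{"dp":[-1,1.5,-67],"dr":[0,0,0]}]'
python3 - <<'E'
from plant import optics
import cv2
a=optics.read_camera("top")[155:225,235:305,::-1]
b=optics.read_camera("scene")[130:200,325:395,::-1]
a=cv2.resize(a,(400,400),interpolation=3);b=cv2.resize(b,(400,400),interpolation=3)
cv2.imwrite("pics/c4.png",cv2.convertScaleAbs(cv2.hconcat([a,b]),alpha=1.3))
E
```

```text
t: 7.3
ee_pos: [550.5, 256.0, 98.0]
eef_rot: [[1.0, -0.019, 0.001], [-0.019, -1.0, 0.0], [0.001, -0.0, -1.0]]
contact_force: [-0.5, 0.4, -1.2]
gripper_width: 0.136
```

View pics/c4.png

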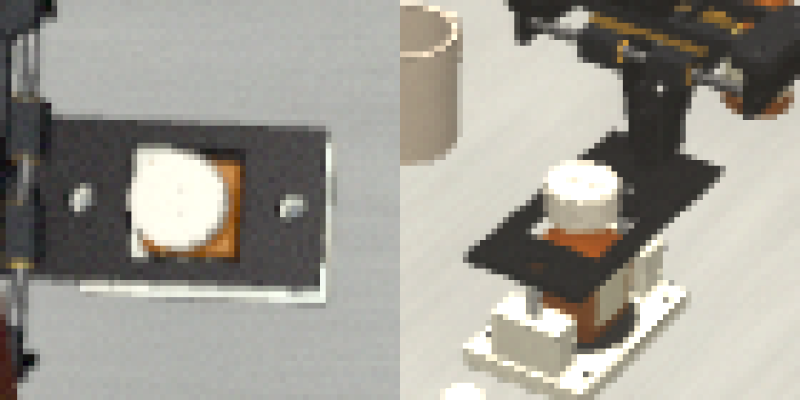

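The pin tips appear inside both holes, at about (80,198) and (290,206), with the cap through the window. I lower gently.

```bash
python3 -m handwheel '[{"dp":[0,0,-4],"dr":[0,0,0]},{"dp":[0,0,-8],"dr":[0,0,0]},{"dp":[0,0,-12],"dr":[0,0,0]},{"dp":[0,0,-15],"dr":[0,0,0]},{"dp":[0,0,-15],"dr":[0,0,0]}]'
python3 -c "
from plant import bot; print(bot.state()['ft_torque'])"
```

```text
t: 8.02
ee_pos: [549.8, 255.8, 82.0]
eef_rot: [[1.0, -0.019, -0.001], [-0.019, -1.0, -0.0], [-0.001, 0.0, -1.0]]
contact_force: [-0.2, -0.4, -1.0]
gripper_width: 0.136
[ 0.06737612 -0.11893608  0.00091375]
```

```bash
python3 -m handwheel '[{"dp":[0,0,-4],"dr":[0,0,0]},{"dp":[0,0,-8],"dr":[0,0,0]},{"dp":[0,0,-11],"dr":[0,0,0]},{"dp":[0,0,-14],"dr":[0,0,0]},{"dp":[0,0,-16],"dr":[0,0,0]},{"dp":[0,0,-16],"dr":[0,0,0]}]'
python3 -c "
from plant import bot; print(bot.state()['ft_torque'])"
```

```text
t: 8.78
ee_pos: [550.0, 255.8, 66.2]
eef_rot: [[1.0, -0.019, -0.0], [-0.019, -1.0, -0.0], [-0.0, 0.0, -1.0]]
contact_force: [0.1, 0.2, -1.3]
gripper_width: 0.138
[-0.01366116 -0.0670894   0.02913338]
```

Still no contact, so about 2 mm remain.

```bash
python3 -m handwheel '[{"dp":[0,0,-1],"dr":[0,0,0]},{"dp":[0,0,-2],"dr":[0,0,0]},{"dp":[0,0,-3],"dr":[0,0,0]},{"dp":[0,0,-3],"dr":[0,0,0]}]'
python3 -c "
from plant import bot; print(bot.state()['ft_torque'])"
```

```text
t: 9.28
ee_pos: [550.3, 256.0, 64.4]
eef_rot: [[1.0, -0.019, 0.0], [-0.019, -1.0, 0.0], [0.0, -0.0, -1.0]]
contact_force: [-1.5, 0.0, 5.2]
gripper_width: 0.135
[-0.2064048   0.3664635  -0.02727715]
```

Contact at about 6.5 N at the expected height, so the plate is seated. I release and retreat straight up.

```bash
python3 -m handwheel '[{"dp":[0,0,1],"dr":[0,0,0]},{"dp":[0,0,1],"dr":[0,0,0]},{"dp":[0,0,1],"dr":[0,0,0]},{"dp":[0,0,1],"dr":[0,0,0]},{"dp":[0,0,1],"dr":[0,0,0]},{"dp":[0,0,1],"dr":[0,0,0]}]' 0.1
python3 -m handwheel '[{"dp":[0,0,20],"dr":[0,0,0]},{"dp":[0,0,60],"dr":[0,0,0]},{"dp":[0,30,110],"dr":[0,0,0]},{"dp":[0,60,120],"dr":[0,0,0]},{"dp":[0,60,120],"dr":[0,0,0]},{"dp":[0,60,120],"dr":[0,0,0]}]'  1
python3 - <<'E'
from plant import optics
import cv2
a=optics.read_camera("top")[155:225,235:305,::-1]
b=optics.read_camera("scene")[130:200,325:395,::-1]
a=cv2.resize(a,(400,400),interpolation=3);b=cv2.resize(b,(400,400),interpolation=3)
cv2.imwrite("pics/c5.png",cv2.convertScaleAbs(cv2.hconcat([a,b]),alpha=1.3))
from h import *
print(fit([("top",(0,0,121),crop(137,191,(240,152),5))],0,(550,166,0)))
E
```

```text
t: 10.02
ee_pos: [550.1, 255.9, 64.4]
eef_rot: [[1.0, -0.019, -0.0], [-0.019, -1.0, -0.0], [-0.0, 0.0, -1.0]]
contact_force: [0.1, 0.6, 0.0]
gripper_width: 0.542
t: 10.78
ee_pos: [549.8, 315.4, 184.5]
eef_rot: [[1.0, -0.019, -0.0], [-0.019, -1.0, -0.001], [-0.0, 0.001, -1.0]]
contact_force: [-0.7, 0.3, -1.1]
gripper_width: 0.993
(array([549.16741596, 161.61785467,   0.        ]), [[-0.0, -0.0]])
```

View pics/c5.png

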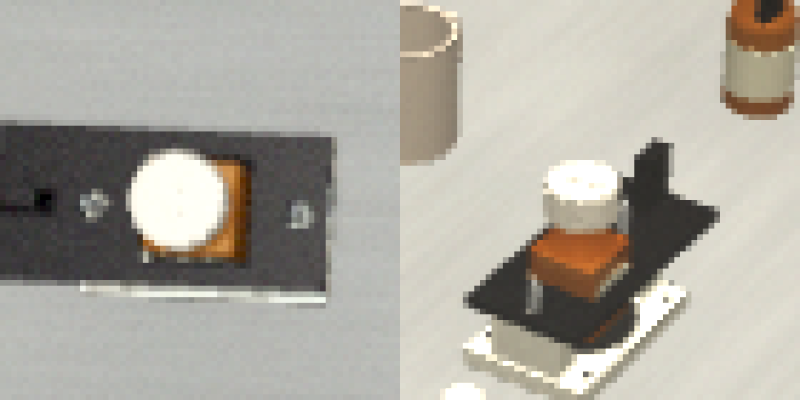

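The plate lies flush on the pillars with a pin showing through each hole, and the cap centre is at (179,200) in the top crop and (583,176) in the scene crop.

```bash
python3 - <<'E'
from h import *
k=400/70
t=("top",(0,0,121),crop(178.5,200,(235,155),k)); s=("scene",(0,0,121),crop(181.5,178,(325,130),k))
for o in([t],[s],[t,s]): print(fit(o,0,(550,166,0)))
q=[("top",(42,-70,6),crop(333,138,(235,155),k)),("top",(-42,-70,6),crop(326,289,(235,155),k)),("top",(28,-28,6),crop(250,159,(235,155),k)),("scene",(42,107,6),crop(319,213,(325,130),k)),("scene",(-42,-70,6),crop(65,299,(325,130),k)),("scene",(42,-70,6),crop(183,338,(325,130),k))]
print(fit(q,50,(550,166,-.02),True))
E
```

```text
(array([549.69863478, 164.95804197,   0.        ]), [[-0.0, -0.0]])
(array([547.39700901, 167.1023774 ,   0.        ]), [[-0.0, 0.0]])
(array([549.16769102, 165.15598302,   0.        ]), [[-0.1, 0.2], [0.1, 0.4]])
(array([ 5.50076626e+02,  1.66428845e+02, -1.03906614e-02,  4.83861812e+01]), [[-0.2, -0.6], [-0.0, 0.8], [0.2, -0.1], [0.0, -0.5], [0.4, -0.1], [-0.3, 0.7]])
```

```bash
python3 -m handwheel '[{"dp":[0,-40,0],"dr":[0,0,0]},{"dp":[0,-85,0],"dr":[0,0,0]},{"dp":[-0.5,-125,0],"dr":[0,0,0]},{"dp":[-0.5,-150,0],"dr":[0,0,0]},{"dp":[-0.5,-150,-20],"dr":[0,0,0]},{"dp":[-0.5,-150,-45],"dr":[0,0,0]},{"dp":[-0.5,-150,-70],"dr":[0,0,0]},{"dp":[-0.5,-150,-85],"dr":[0,0,0]},{"dp":[-0.5,-150,-89],"dr":[0,0,0]},{"dp":[-0.5,-150,-89],"dr":[0,0,0]}]' 1
python3 -m handwheel '[{"dp":[0,0,0],"dr":[0,0,0]},{"dp":[0,0,0],"dr":[0,0,0]},{"dp":[0,0,0],"dr":[0,0,0]},{"dp":[0,0,0],"dr":[0,0,0]},{"dp":[0,0,0],"dr":[0,0,0]},{"dp":[0,0,0],"dr":[0,0,0]},{"dp":[0,0,0],"dr":[0,0,0]},{"dp":[0,0,0],"dr":[0,0,0]}]' -1 40
```

```text
t: 12.12
ee_pos: [549.7, 166.1, 95.5]
eef_rot: [[1.0, -0.019, -0.0], [-0.019, -1.0, 0.0], [-0.0, -0.0, -1.0]]
contact_force: [0.5, -0.0, -0.3]
gripper_width: 1.001
t: 13.12
ee_pos: [549.3, 165.9, 95.5]
eef_rot: [[1.0, -0.019, -0.001], [-0.019, -1.0, -0.0], [-0.001, 0.0, -1.0]]
contact_force: [-4.6, -1.1, 3.6]
gripper_width: 0.523
```

The cap is gripped, with an opening of 45.5 mm. Now I press.

```bash
python3 -m handwheel '[{"dp":[0.3,0,-2],"dr":[0,0,0]},{"dp":[0.3,0,-4],"dr":[0,0,0]},{"dp":[0.3,0,-6],"dr":[0,0,0]},{"dp":[0.3,0,-6],"dr":[0,0,0]},{"dp":[0.3,0,-6],"dr":[0,0,0]}]'
python3 -c "
from plant import bot; print(bot.state()['ft_torque'])"
```

```text
t: 13.75
ee_pos: [549.4, 165.9, 90.2]
eef_rot: [[1.0, -0.019, -0.001], [-0.019, -1.0, -0.0], [-0.001, 0.0, -1.0]]
contact_force: [-7.1, -0.6, 9.1]
gripper_width: 0.52
[-0.17147411  1.07635646 -0.01233753]
```

```bash
python3 -m handwheel '[{"dp":[-0.8,0,-0.7],"dr":[0,0,0.1]},{"dp":[-0.8,0,-0.7],"dr":[0,0,0.25]},{"dp":[-0.8,0,-0.7],"dr":[0,0,0.4]},{"dp":[-0.8,0,-0.7],"dr":[0,0,0.55]}]'
python3 -c "
from plant import bot; print(bot.state()['ft_torque'])"
```

```text
t: 14.25
ee_pos: [549.4, 166.4, 90.1]
eef_rot: [[0.86, 0.511, 0.001], [0.511, -0.86, 0.001], [0.001, -0.0, -1.0]]
contact_force: [-4.4, 1.1, 8.7]
gripper_width: 0.524
[ 0.0894875   0.82055522 -0.09175236]
```

```bash
python3 -m handwheel '[{"dp":[-0.5,0,-0.6],"dr":[0,0,0.16]},{"dp":[-0.5,0,-0.6],"dr":[0,0,0.32]},{"dp":[-0.5,0,-0.6],"dr":[0,0,0.48]},{"dp":[-0.5,0,-0.6],"dr":[0,0,0.64]},{"dp":[-0.5,0,-0.6],"dr":[0,0,0.8]},{"dp":[-0.5,0,-0.6],"dr":[0,0,0.96]},{"dp":[-0.5,0,-0.6],"dr":[0,0,1.1]},{"dp":[-0.5,0,-0.6],"dr":[0,0,1.15]},{"dp":[-0.5,0,-0.6],"dr":[0,0,1.15]},{"dp":[-0.5,0,-0.6],"dr":[0,0,1.15]}]'
python3 - <<'E'
from plant import bot,optics; print(bot.state()['ft_torque'])
import cv2
a=optics.read_camera("top")[155:225,235:305,::-1]
b=optics.read_camera("scene")[130:200,325:395,::-1]
a=cv2.resize(a,(400,400),interpolation=3);b=cv2.resize(b,(400,400),interpolation=3)
cv2.imwrite("pics/c6.png",cv2.convertScaleAbs(cv2.hconcat([a,b]),alpha=1.3))
E
```

```text
t: 15.5
ee_pos: [550.3, 166.6, 90.2]
eef_rot: [[-0.11, 0.994, 0.004], [0.994, 0.11, 0.001], [0.001, 0.004, -1.0]]
contact_force: [-2.1, 1.5, 11.1]
gripper_width: 0.523
[0.28856252 0.3083471  0.00821741]
```

View pics/c6.png

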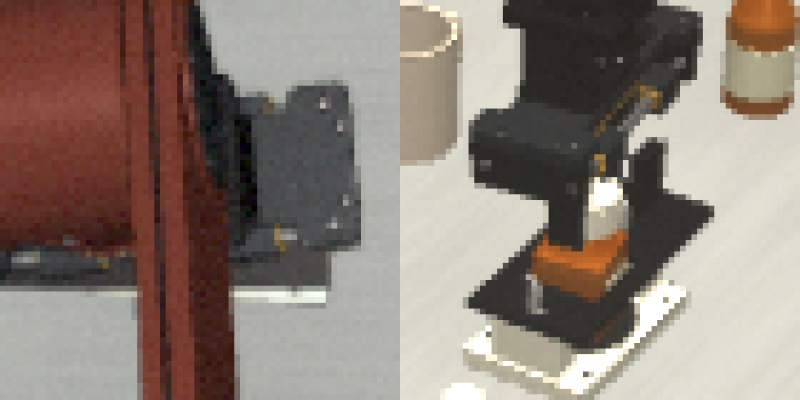

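The gripper turned through about 97°, the bottle is still square in the window and the plate is in place. I lift a little and watch for a pull.

```bash
python3 -m handwheel '[{"dp":[0,0,2],"dr":[0,0,0]},{"dp":[0,0,5],"dr":[0,0,0]},{"dp":[0,0,8],"dr":[0,0,0]},{"dp":[0,0,10],"dr":[0,0,0]},{"dp":[0,0,10],"dr":[0,0,0]}]'
python3 -m handwheel '[{"dp":[0,0,3],"dr":[0,0,0]},{"dp":[0,0,6],"dr":[0,0,0]},{"dp":[0,0,9],"dr":[0,0,0]},{"dp":[0,0,9],"dr":[0,0,0]}]'
```

```text
t: 16.23
ee_pos: [548.6, 165.7, 97.9]
eef_rot: [[-0.11, 0.994, -0.0], [0.994, 0.11, -0.0], [-0.0, -0.0, -1.0]]
contact_force: [0.2, 0.6, -0.8]
gripper_width: 0.521
t: 16.73
ee_pos: [548.9, 165.9, 107.6]
eef_rot: [[-0.11, 0.994, 0.001], [0.994, 0.11, 0.0], [0.0, 0.001, -1.0]]
contact_force: [-0.5, -0.2, 0.2]
gripper_width: 0.527
```

```bash
python3 -m handwheel '[{"dp":[0,0,12],"dr":[0,0,0]},{"dp":[0,0,30],"dr":[0,0,0]},{"dp":[0,0,55],"dr":[0,0,0]},{"dp":[0,0,80],"dr":[0,0,0]},{"dp":[0,0,95],"dr":[0,0,0]},{"dp":[0,0,101],"dr":[0,0,0]},{"dp":[0,0,101],"dr":[0,0,0]},{"dp":[0,0,101],"dr":[0,0,0]},{"dp":[0,0,101],"dr":[0,0,0]},{"dp":[0,0,101],"dr":[0,0,0]}]'
python3 - <<'E'
from plant import bot,optics
import cv2
b=optics.read_camera("scene")[90:210,310:430,::-1]
cv2.imwrite("pics/c7.png",cv2.convertScaleAbs(cv2.resize(b,(600,600),interpolation=3),alpha=1.3))
E
```

```text
t: 17.98
ee_pos: [548.3, 165.8, 207.5]
eef_rot: [[-0.11, 0.994, -0.001], [0.994, 0.11, -0.0], [-0.0, -0.001, -1.0]]
contact_force: [0.0, -0.3, -0.5]
gripper_width: 0.523
```

View pics/c7.png

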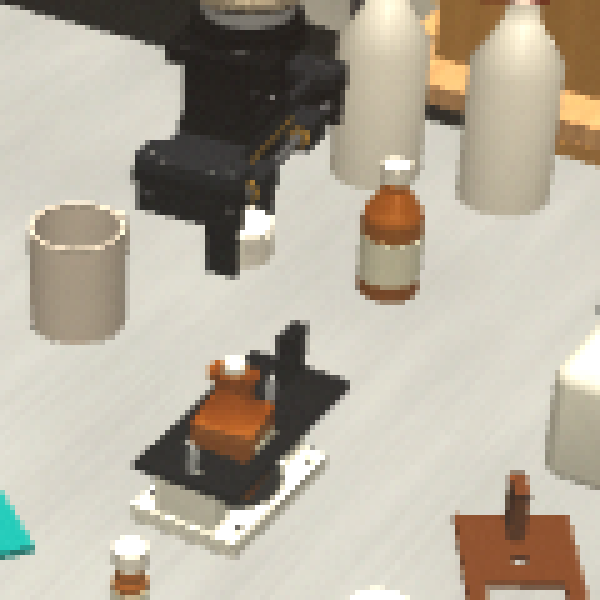

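The cap is held level about 10 cm above the open bottle, whose liner shows at (235,365). The plate is flush with its pins through, and the vial, mug and amber bottle are standing. I hand in.

```bash
python3 -c "
from plant import bot; print(bot.finish_job())"
```

```text
the job is handed in; nothing more can be done
None
```

I put the black keeper plate over both pins and released it, pressed the cap about 5 mm, turned it about 97° anticlockwise and lifted it off. I then handed the job in at about 18 s with the cap still in the gripper.

**Final state:**
- **Cap:** it is gripped at 45.5 mm opening and level, about 100 mm above the rim and on the bottle's axis to within a few millimetres. No outside force showed on the tool.
- **Plate:** the last picture shows it flush with both pins through. After I released it, the fitted height of its underside was 48.4 mm against the nominal 50 mm, which is within camera error.
- **Bystanders:** the vial, mug and amber bottle are in that last picture and look undisturbed. The tablet jar, calculator and stapler are out of its frame, and I did not check them again at the end.

**What disagreed:**
- The two cameras differed by 2 to 7 mm on positions, so I used averages.
- A sideways force of about 7 N appeared while pressing. I reduced it by shifting the tool about 1 mm.
- I did not measure the cap's own rotation. That it came free rests on the lift-off with no pull.

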